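# Unlock the medicine box and hold the catch open

### The job

Take the square-headed key out of the wooden key block, push it fully home into the lock on the lid of the grey steel box (the pins are sticky, so wiggle it if it binds), then turn it a quarter turn clockwise, seen from above. The lock springs back by itself, so finish while still gripping the key and holding it turned and fully in, so that someone else can lift the lid. Leave the round-headed key in the block and do not disturb the jars, bottle, mug and bowl.

Things in the scene. Friction and masses are not known exactly. Their poses are not given: they have to be found in the camera images.
- key: The key to use, loose, 70 g. Square black head 10 mm thick (x), 32 mm wide (y), from 10 to 48 mm above the origin, solid up to 32 mm, small window above that. Under it a round steel collar 18 mm across, 10 mm tall; origin = centre of the collar's underside, z up. Starts upright in either slot of the block, collar resting on it. Works either way round (half turn about z).
- key_tip (a point): Lower end of the key's steel blade, 32 mm under the key's origin, axes as the key's. The blade is 14 mm wide (y), 4 mm thick (x), and tapers over its last 8 mm to 5 x 1.6 mm.
- other_key: Another key, with a round disc head (38 mm across, 10 mm thick) and a short blade, standing in the other slot; same frame as the key. It does not work this lock. To be left in place.
- keyblock: Wooden block, fixed, 60 (x) x 130 (y) x 44 mm tall, origin at the centre of its underside. Two slots 38 mm deep in its top at y = +35 and -35 mm, long side along y; the keys stand in them with their width along the block's y (either key in either slot).
- lockbox: Grey steel box, fixed, 160 (x) x 200 (y) x 90 mm to the top of the lid, origin at the centre of its underside. The lock is on the lid, 42 mm from the centre towards -x. A wire handle 90 mm long (y) stands 18 mm above the lid, 50 mm from the centre towards +x. Box and key block may stand either way round, left or right.
- keyhole (a point): Centre of the keyway's mouth on the face of the brass plug, 92 mm above the worktop; turns with the plug. z up, y along the keyway's long side. Keyway 15.5 (y) x 5.5 mm (x), 38 mm deep, mouth chamfered 2 mm. A fixed steel ring, 41 mm outside, 25 mm inside, stands 2 mm above the face; the key's collar goes inside it. Fully home, the key's origin meets this point.
- lock_pins: The inside of the lock, hidden; origin at the keyhole's place, does not turn. Two sprung, sticky pins reach into the keyway from its narrow ends, 10 and 21 mm below the face; pushing the key past them takes roughly 5 to 15 N. Until the key is past both, the plug cannot turn.
- plug (a joint): Turn of the lock plug in rad: 0 at rest, grows clockwise seen from above, stop at 1.6. A return spring pulls it back to 0 (about 0.1 N m at a quarter turn). The key has about 0.1 rad of play in the keyway, so the plug lags the key a little.
- mug: Bystander: white mug, 94 mm tall, 82 mm wide plus a handle. Origin at its underside. To be left alone.
- bowl: Bystander: white bowl, 200 mm wide, 91 mm tall. Origin at its underside. To be left alone.
- garlic: Bystander: slim spice jar with a white cap, 34 mm across, 89 mm tall. Origin at its underside. To be left alone.
- onion: Bystander: short spice jar with a white cap, 40 mm across, 71 mm tall. Origin at its underside. To be left alone.
- oil: Bystander: small oil bottle, 40 mm across, 146 mm tall. Origin at its underside. To be left alone.
- seeds: Bystander: small spice jar with a black cap, 37 mm across, 84 mm tall. Origin at its underside. To be left alone.
Not all that is in view belongs to the job. What is shaped like the keyblock but turquoise is not meant.

How it is judged:
By the outcome, as a careful person would: the job done as asked, in the order asked, and still so for the second after the job is handed in, while the arm keeps its last pose, push and grip.
It also fails if it takes over 56 s, if anything falls off the work surface, if the arm or the gripper's body presses on something with over 40 N, if the wrist force passes 120 N, or if a joint passes its speed limit or range.

### The arm

A 6-joint arm with a two-finger parallel gripper is mounted at the origin on a cart in front of the work surface, level with it; the furniture and walls round the work are solid. World frame = base frame: x ahead of the robot, y to its left, z up, the work surface at z = 0. Lengths are in m, angles in rad, forces in N, time in s.
With the tool pointing down it reaches from about 0.35 to 0.925 m from the base axis. Payload 6.4 kg.
Tool frame: the origin (TCP) lies midway between the tips of the shut fingers; the grasp point (between the pads) lies 19 mm behind it; z points along the fingers, y is the line along which they close (so a half turn about z gives the same grasp; the last joint's range is limited). The gripper opens to 94 mm and grips with 3 to 60 N. Pads are 16 mm wide; open, the fingers measure 119 mm over their backs; the gripper's body (75 mm by 177 mm) begins 78 mm behind the grasp point.
Start: joints at [-0.174, 0.245, 1.558, -0, 1.339, -0.174], TCP at [0.65, 0, 0.205] pointing down, gripper open.
Joint ranges: [-3.13, 3.13], [-1.02, 2.26], [0.13, 2.54], [-0.95, 4.09], [0.21, 2.88], [-2.74, 2.74]. Speed limits (rad/s): [2.57, 2.57, 3.14, 3.14, 3.14, 3.14].

### API

Orientations are given as a unit quaternion [x, y, z, w].
In Python, from cell import status, viewer, manip gives the robot as it stands.
- The arm moves only by the tool move_arm, never from a script. Its argument "moves" is a list of rows, each a list of 5 numbers: the shift along the tool's x, y, z in cm, then the turn about the tool's z in degrees, then the closure in counts, from 0 (fully open) to 255 (shut). In form: [[x, y, z, yaw, gripper], ...]. A call has exactly 5 rows; each row is the pose to reach, as a shift and turn from the pose commanded when the call began, along the tool's axes at that moment; what a row does not reach only later rows make up. A row lasts 1/12 s, in which the tool goes at most 41.7 mm and 7.16 degrees, less where a joint would pass 70% of its speed; a pose out of reach is approached as far as the arm can. A call with a gripper value outside its range is refused whole. The fingers move at their own pace and stop on an object; the grip force is fixed at half the most. Time passes only in rows, so rows that repeat a pose let the fingers close, or fill a call up. It gives the time, the measured TCP pose, the force, the opening and the grip force at its end, in the units of the state.
- status.state(): the state, without advancing time (a new reading comes with each control period).
- viewer.read_camera(name): name is "scene" or "side" or "wrist"; returns a dict with "frame" (384x512x3 uint8, red, green, blue), "fx", "fy", "cx", "cy" (pixels), "R" (3x3) and "t" (3): a world point X has camera coordinates R X + t; the wrist camera has in their place "T_tool_cam" (4x4, takes a point from camera to tool coordinates, whose origin is the TCP and whose axes are the flange's). Camera axes: x right, y down, z forward; pixel columns grow to the right and rows downward; lengths in m; the calibration is good to about 2 mm. A picture is of the moment at which its call begins: read the wrist's pose just before it. There is no depth.
- manip.finish_job(): hands the job in; it is judged then, once.
The state is a dict: "t": time; "joints": joint angles; "qd": joint speeds; "joint_torque": joint torques, N m; "position": TCP position; "tcp_rot": TCP orientation; "contact_force": force on the tool from outside, world axes, zero at the start; "wrist_torque": the same for the moment, N m; "opening": finger opening in m; "finger_force": force on a finger pad.
Only numpy, scipy, OpenCV 4.12 (cv2) and the standard library are available. Lean on these libraries where they do the work, as an engineer would, in place of code of your own. Each camera call takes 0.05 s, during which the arm holds its last target. There are 200 camera calls.

## Working session

There is one attempt and no reset: what is moved stays moved. The work goes in short steps, Python scripts to look and compute and a tool call to move; the robot and the scene stay as the last step left them, time stands still between calls to the robot, and variables do not carry over. Pictures are saved under pics/ and viewed, at most 10 in all, crops included, and the job is handed in when it is done.

Besides the shell and the picture viewer there is one more tool, called after "Emit:" as name(argument=value, ...), one argument or row to a line, values as JSON. move_arm: Moves the arm, as the interface text tells. Its arguments: {"type":"object","properties":{"moves":{"type":"array"}},"required":["moves"]}

```bash
mkdir -p pics; cat > h.py <<'E'
import numpy as np, cv2
from cell import status, viewer, manip
def grab(n,f=None):
    s=status.state(); d=viewer.read_camera(n)
    im=cv2.cvtColor(np.asarray(d["frame"]),cv2.COLOR_RGB2BGR)
    if f: cv2.imwrite("pics/"+f,im)
    return s,d,im
E
python3 - <<'E'
from h import *
a=grab("scene")[2]; s,d,b=grab("side"); 
cv2.imwrite("pics/a.png",np.vstack([a,b])[:, :] if 0 else cv2.resize(a,(800,600)))
cv2.imwrite("pics/b.png",cv2.resize(b,(800,600)))
s,d,im=grab("wrist","w.png"); print(s,d["T_tool_cam"],d["fx"])
E
```

```text
{'t': 0.1, 'joints': array([-1.74098130e-01,  2.45721003e-01,  1.55883977e+00, -7.96036142e-06,
        1.33870719e+00, -1.74082756e-01]), 'qd': array([-0.00035317, -0.00164777, -0.00304013, -0.00093504, -0.00142694,
       -0.00089645]), 'joint_torque': array([ 3.34354118e-04, -4.16915452e+01, -3.15525234e+01,  6.87146815e-02,
        3.09705036e-02, -6.25096459e-05]), 'position': array([6.49479128e-01, 9.65336388e-05, 2.04498550e-01]), 'tcp_rot': array([ 7.07111319e-01,  7.07101747e-01, -4.83934135e-04, -6.83731528e-04]), 'contact_force': array([-0.03432454, -0.22046478,  0.09828522]), 'wrist_torque': array([-0.00605958, -0.03553081, -0.05905886]), 'finger_force': 0.0, 'opening': 0.09395603833318057} [[-5.53703990e-04 -9.71980049e-01 -2.35062708e-01  6.75056006e-02]
 [ 9.99999802e-01 -4.67904847e-04 -4.20780077e-04 -4.41914458e-04]
 [ 2.99002860e-04 -2.35062895e-01  9.71980116e-01 -1.79121257e-01]
 [ 0.00000000e+00  0.00000000e+00  0.00000000e+00  1.00000000e+00]] 300.1020679199938
```

View pics/a.png

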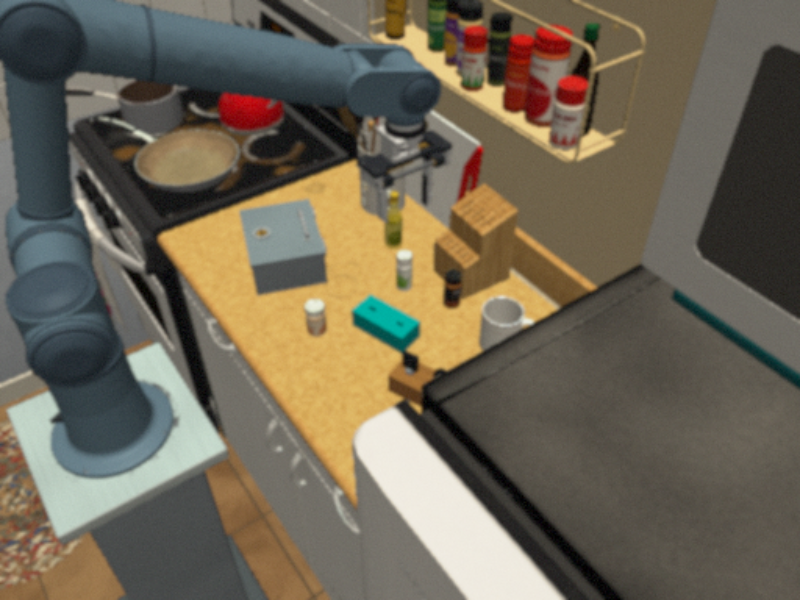

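View pics/b.png

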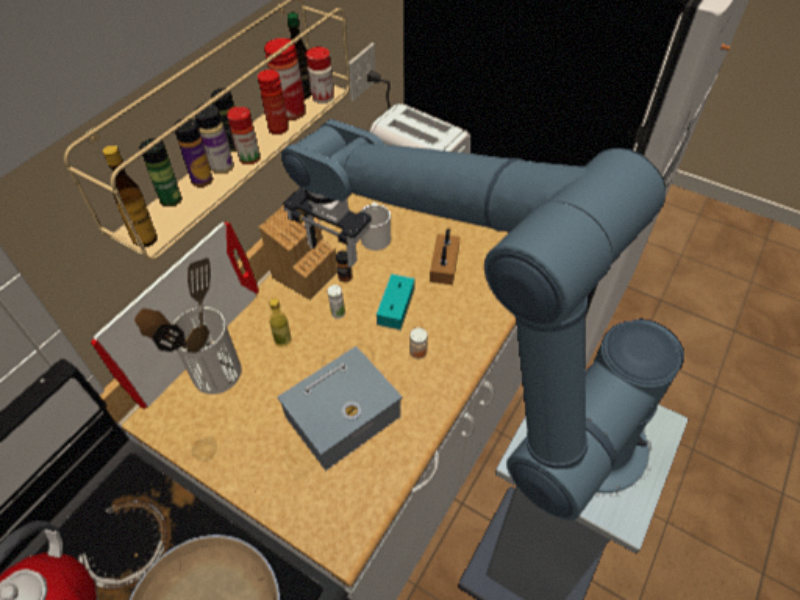

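The scene and side views show the brown key block on the right (side ≈(446,258) in the 800-px picture), a turquoise decoy at (396,300), and the box with its brass lock at (351,410). Next I'll enlarge the keys and the lock.

```bash
python3 - <<'E'
from h import *
s,d,im=grab("side")
c=cv2.resize(im[135:190,262:312],(400,440),interpolation=cv2.INTER_CUBIC)
e=cv2.resize(im[220:300,175:260],(400,376),interpolation=cv2.INTER_CUBIC)
s,g,im2=grab("scene")
f=cv2.resize(im2[215:265,240:290],(400,400),interpolation=cv2.INTER_CUBIC)
o=np.zeros((440,800,3),np.uint8);o[:,:400]=c;o[:400,400:]=f
cv2.imwrite("pics/c.png",o)
for dd in(d,g): print(dd["fx"],dd["cx"],dd["cy"],-dd["R"].T@dd["t"])
E
```

```text
406.56858103945734 254.38665323828812 178.99588456815792 [0.02467359 0.70810722 1.2363173 ]
468.17502691747796 254.92259450989485 195.23776849582202 [-0.03366771 -0.96044435  1.07879076]
```

View pics/c.png

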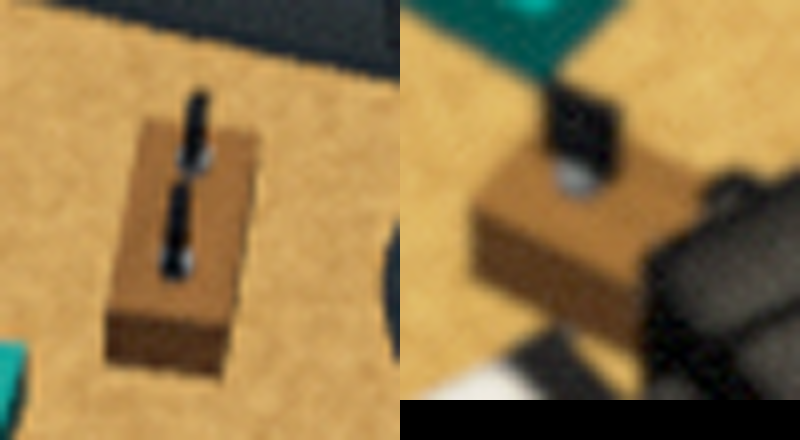

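Side crop (left): the block's top face has corners at about (147,120), (258,133), (235,322) and (107,308). It holds two keys with black heads, collars at about (195,158) and (175,262). In the scene crop (right), the key nearer the turquoise block at (580,130) has a square, straight-edged head. The far one, at (735,190), has a rounded top and is half hidden. So the square key is the near one, in the +y slot. I'll confirm it from the wrist.

```bash
cat >> h.py <<'E'
def ray(d,u,v,z,s=None):
    p=np.array([(u-d["cx"])/d["fx"],(v-d["cy"])/d["fy"],1])
    if "R" in d: R=d["R"].T; c=-R@d["t"]
    else:
        from scipy.spatial.transform import Rotation as Ro
        T=np.asarray(d["T_tool_cam"]); W=Ro.from_quat(s["tcp_rot"]).as_matrix()
        R=W@T[:3,:3]; c=W@T[:3,3]+s["position"]
    r=R@p
    return c+r*(z-c[2])/r[2]
E
python3 - <<'E'
from h import *
s,d,im=grab("side")
def S(x,y): return 262+x/8-.44,135+y/8-.44
P=[ray(d,*S(*q),.044) for q in[(147,120),(258,133),(235,322),(107,308)]]
print(np.round(P,3),"centre",np.mean(P,0)); 
for i in range(4): print(np.linalg.norm(P[i]-P[i-1]))
for q in[(195,160),(175,264)]: print("collar",ray(d,*S(*q),.048))
h=cv2.cvtColor(im,cv2.COLOR_BGR2HSV)
m=cv2.inRange(h,(12,120,80),(32,255,255)); m[:235]=0;m[290:]=0;m[:,:205]=0;m[:,245:]=0
n,l,st,ce=cv2.connectedComponentsWithStats(m); print(st,ce)
for k in range(1,n):
  if st[k,4]>8: print("lock",ray(d,*ce[k],.092))
for q in[(350,350),(401,402),(326,440),(279,402)]: print(ray(d,q[0]*.64,q[1]*.64,.09))
E
```

```text
[[ 0.559 -0.315  0.044]
 [ 0.507 -0.336  0.044]
 [ 0.456 -0.22   0.044]
 [ 0.513 -0.195  0.044]] centre [ 0.50870974 -0.26654828  0.044     ]
0.12802695497920658
0.05656733637009012
0.12684573035825644
0.06198317468611328
collar [ 0.52300686 -0.2997996   0.048     ]
collar [ 0.49738483 -0.23405237  0.048     ]
[[     0      0    512    384 196423]
 [   242    235      3      4      7]
 [   221    260      8      6     31]
 [   225    276     20     14    147]] [[255.51858998 191.41756821]
 [243.42857143 236.        ]
 [224.35483871 262.38709677]
 [237.80272109 284.57823129]]
lock [0.44268743 0.24290599 0.092     ]
lock [0.36565093 0.28280341 0.092     ]
[0.52651671 0.12448001 0.09      ]
[0.36666691 0.17356625 0.09      ]
[0.44700476 0.32062492 0.09      ]
[0.57744765 0.30368361 0.09      ]
```

Emit:
move_arm(
  moves=[
    [-4,-1,0,-5,0],
    [-8,-2,0,-10,0],
    [-12,-3,0,-15,0],
    [-16,-4,0,-20,0],
    [-20,-5,0,-22,0],
  ],
)

```text
t: 0.72
position: [0.5993, -0.2016, 0.2055]
tcp_rot: [0.558, 0.83, 0.0, 0.0]
contact_force: [0.6, -0.1, -0.6]
opening: 0.0937
finger_force: 0.0
```

Emit:
move_arm(
  moves=[
    [-1,0,0,0,0],
    [-2,0,0,0,0],
    [-2,0,0,0,0],
    [-2,0,0,0,0],
    [-2,0,0,0,0],
  ],
)

```text
t: 1.13
position: [0.6079, -0.217, 0.2053]
tcp_rot: [0.559, 0.829, 0.0, -0.0]
contact_force: [-0.5, 0.5, 0.6]
opening: 0.0935
finger_force: 0.0
```

```bash
python3 - <<'E'
from h import *
s,d,im=grab("wrist","w1.png"); print(s["position"],s["tcp_rot"],s["joints"])
cv2.imwrite("pics/w1b.png",cv2.resize(im,(768,576),interpolation=cv2.INTER_CUBIC))
E
```

```text
[ 0.60788699 -0.21700646  0.20525565] [ 5.58510372e-01  8.29497476e-01  1.39044589e-04 -2.88514181e-04] [-5.18371305e-01  2.35167369e-01  1.56994662e+00  3.29059875e-04
  1.33703350e+00 -9.04066091e-01]
```

View pics/w1b.png

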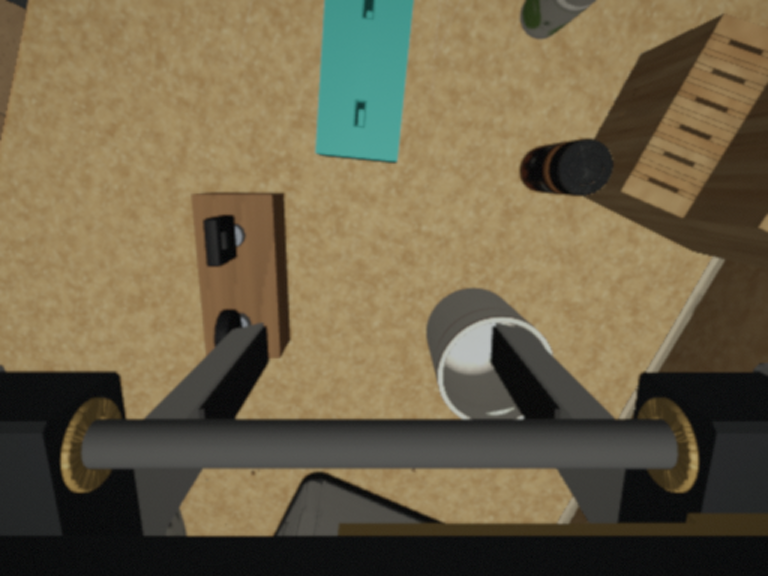

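The wrist view shows two keys in the wooden block. The upper one at (220,240) has a straight-edged head with a window, so it is the square key. The lower one at (232,325) is a rounded disc. I'll enlarge the upper one to measure it.

```bash
python3 - <<'E'
from h import *
im=cv2.imread("pics/w1.png")
cv2.imwrite("pics/w1c.png",cv2.resize(im[120:190,120:200],(640,560),interpolation=cv2.INTER_CUBIC))
E
```

```text
(no output)
```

View pics/w1c.png

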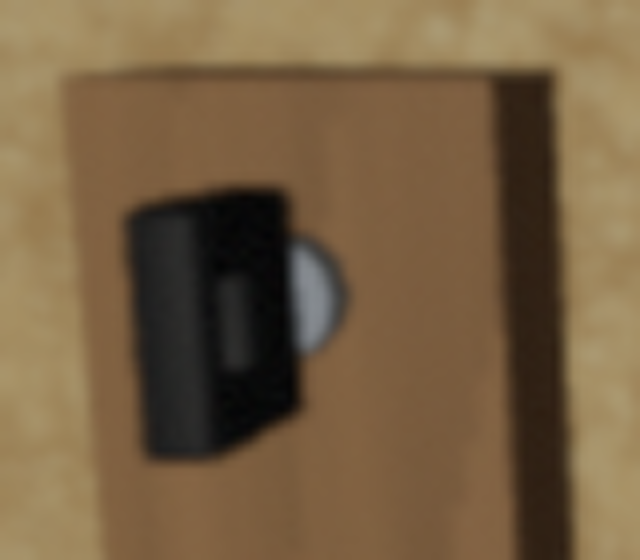

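The crop shows a flat rectangular top and square edges, with the window at (237,325) and the collar at (315,295). It is the square key. The head's top face has corners at about (130,212), (200,205), (215,458) and (147,458).

```bash
python3 - <<'E'
from h import *
s,d,im=grab("wrist")
def S(x,y): return 120+x/8-.44,120+y/8-.44
def ang(a,b): v=b-a; return np.degrees(np.arctan2(v[1],v[0]))
P=np.array([ray(d,*S(*q),.092,s) for q in[(130,212),(200,205),(215,458),(147,458)]])
print(P.mean(0),[np.linalg.norm(P[i]-P[i-1]) for i in range(4)],ang(P[3],P[0]),ang(P[2],P[1]))
L=[ray(d,*S(*q),.044,s) for q in[(65,75),(103,560),(492,75),(520,560)]]
print(ang(L[1],L[0]),ang(L[3],L[2]),np.linalg.norm(L[0]-L[2]))
c=(L[0]+L[2])/2; u=(L[0]-L[1])/np.linalg.norm(L[0]-L[1]); print("slot",c-u*.03)
print("collar right",ray(d,*S(347,297),.054,s))
E
```

```text
[ 0.4959091  -0.23278465  0.092     ] [np.float64(0.0302477101549704), np.float64(0.00857735828997136), np.float64(0.03108913915315506), np.float64(0.008424312641575636)] 110.84014230171846 110.66749706916141
111.07013729284137 112.25357955429946 0.05932284148321049
slot [ 0.49544217 -0.23335448  0.044     ]
collar right [ 0.50538891 -0.22893753  0.054     ]
```

Emit:
move_arm(
  moves=[
    [0.6,-2.5,0,1,0],
    [1.2,-5,1,1,0],
    [1.8,-7.5,2,1,0],
    [2.4,-10,3,1,0],
    [2.7,-11,4,1,0],
  ],
)

```text
t: 1.65
position: [0.4934, -0.2338, 0.1649]
tcp_rot: [0.566, 0.824, -0.0, -0.0]
contact_force: [-0.1, 0.3, 0.7]
opening: 0.0945
finger_force: 0.0
```

Emit:
move_arm(
  moves=[
    [0,0,1,0,0],
    [0,0,2,0,0],
    [0,0,3,0,0],
    [0,0,3,0,0],
    [0,0,3,0,0],
  ],
)

```text
t: 2.07
position: [0.4958, -0.2342, 0.1347]
tcp_rot: [0.566, 0.824, 0.0, -0.001]
contact_force: [0.4, -0.1, -0.3]
opening: 0.0939
finger_force: 0.0
```

```bash
python3 - <<'E'
from h import *
s,d,im=grab("wrist"); print(s["position"],s["tcp_rot"])
cv2.imwrite("pics/w2.png",cv2.resize(im,(768,576)))
E
```

```text
[ 0.49577714 -0.23421813  0.13470187] [ 5.66031739e-01  8.24383151e-01  6.25582293e-05 -6.96890089e-04]
```

View pics/w2.png

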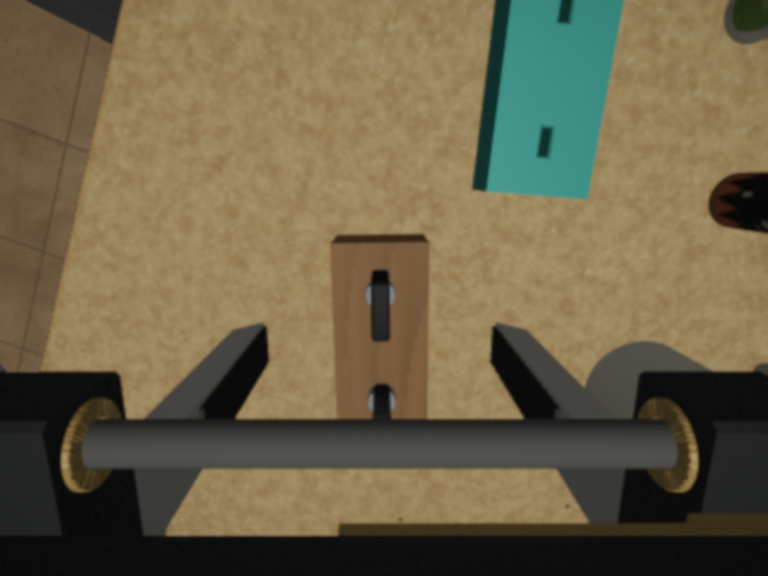

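The key at (380,305) is centred between the fingers at (268,330) and (492,330). Now I descend and grip.

Emit:
move_arm(
  moves=[
    [0.1,0,2,0,0],
    [0.1,0,4,0,0],
    [0.1,0,6,0,0],
    [0.1,0,7.5,0,0],
    [0.1,0,7.9,0,0],
  ],
)

```text
t: 2.53
position: [0.4943, -0.2329, 0.0544]
tcp_rot: [0.566, 0.824, 0.0, -0.002]
contact_force: [-0.1, 0.2, 0.5]
opening: 0.0936
finger_force: 0.0
```

Emit:
move_arm(
  moves=[
    [0,0,0,0,0],
    [0,0,0,0,150],
    [0,0,0,0,255],
    [0,0,0,0,255],
    [0,0,0,0,255],
  ],
)

```text
t: 2.95
position: [0.4957, -0.2342, 0.0575]
tcp_rot: [0.566, 0.824, -0.0, 0.001]
contact_force: [0.4, -0.6, -0.8]
opening: 0.0706
finger_force: 0.0
```

Emit:
move_arm(
  moves=[
    [0,0,0,0,255],
    [0,0,0,0,255],
    [0,0,0,0,255],
    [0,0,0,0,255],
    [0,0,0,0,255],
  ],
)

```text
t: 3.37
position: [0.495, -0.2338, 0.0565]
tcp_rot: [0.566, 0.824, 0.0, -0.0]
contact_force: [-0.4, -0.7, -0.0]
opening: 0.0375
finger_force: 0.0
```

Emit:
move_arm(
  moves=[
    [0,0,0,0,255],
    [0,0,0,0,255],
    [0,0,0,0,255],
    [0,0,0,0,255],
    [0,0,0,0,255],
  ],
)

```text
t: 3.78
position: [0.4951, -0.2337, 0.0564]
tcp_rot: [0.566, 0.824, 0.0, 0.0]
contact_force: [0.2, 0.5, -0.5]
opening: 0.0097
finger_force: 30.0
```

Emit:
move_arm(
  moves=[
    [0,0,0,0,255],
    [0,0,0,0,255],
    [0,0,0,0,255],
    [0,0,0,0,255],
    [0,0,0,0,255],
  ],
)

```text
t: 4.2
position: [0.4951, -0.2338, 0.0564]
tcp_rot: [0.566, 0.824, 0.0, 0.0]
contact_force: [-0.4, -0.2, -0.7]
opening: 0.0102
finger_force: 30.0
```

Emit:
move_arm(
  moves=[
    [0,0,-1,0,255],
    [0,0,-3,0,255],
    [0,0,-6,0,255],
    [0,0,-10,0,255],
    [0,0,-14,0,255],
  ],
)

```text
t: 4.62
position: [0.4939, -0.2332, 0.1978]
tcp_rot: [0.566, 0.824, -0.0, -0.001]
contact_force: [1.6, -0.4, 0.3]
opening: 0.0098
finger_force: 30.0
```

Emit:
move_arm(
  moves=[
    [0,0,-3,0,255],
    [0,0,-3,0,255],
    [0,0,-3,0,255],
    [0,0,-3,0,255],
    [0,0,-3,0,255],
  ],
)

```text
t: 5.03
position: [0.4939, -0.2331, 0.2244]
tcp_rot: [0.566, 0.824, -0.0, -0.002]
contact_force: [0.4, 0.1, -0.1]
opening: 0.0098
finger_force: 30.0
```

```bash
python3 - <<'E'
from h import *
s,d,im=grab("side"); print(s["position"],s["opening"])
cv2.imwrite("pics/s3.png",np.hstack([cv2.resize(im[90:210,230:340],(440,480)),cv2.resize(im[215:305,170:265],(360,341)).repeat(1,0)[:341] if 0 else cv2.copyMakeBorder(cv2.resize(im[215:305,170:265],(360,341)),0,139,0,0,0)]))
E
```

```text
[ 0.49391022 -0.23306947  0.22439956] 0.00976031290778619
```

View pics/s3.png

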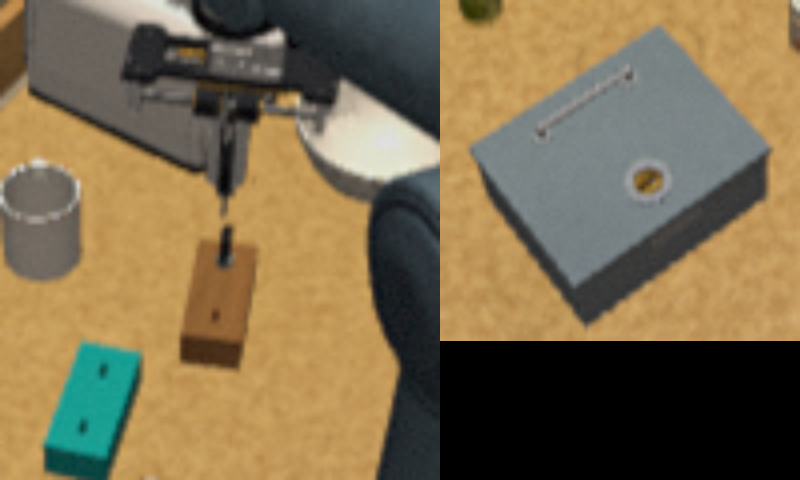

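The key is held and clear of the block, and the disc key is still in its slot. In the box crop, the lid corners are about (660,27), (770,150), (575,285) and (470,150), the lock is at (648,180), and the slit runs parallel to the handle (541,133)-(628,75).

```bash
python3 - <<'E'
from h import *
s,d,im=grab("side")
k=360/95
def S(x,y): return 170+(x-440+.5)/k-.5,215+(y+.5)/k-.5
def ang(a,b): v=b-a; return np.degrees(np.arctan2(v[1],v[0]))
P=[ray(d,*S(*q),.09) for q in[(660,27),(770,150),(575,285),(470,150)]]
print(np.round(P,3),[round(np.linalg.norm(P[i]-P[i-1]),3) for i in range(4)],np.mean(P,0))
print(ang(P[0],P[3]),ang(P[1],P[2]),ang(P[0],P[1])+90,ang(P[3],P[2])+90)
H=[ray(d,*S(*q),.108) for q in[(541,133),(628,75)]];print(H,ang(H[1],H[0]))
print("lock",ray(d,*S(648,180),.093))
E
```

```text
[[0.521 0.111 0.09 ]
 [0.372 0.164 0.09 ]
 [0.44  0.347 0.09 ]
 [0.587 0.297 0.09 ]] [np.float64(0.198), np.float64(0.158), np.float64(0.195), np.float64(0.156)] [0.48008603 0.22972451 0.09      ]
70.46676048787435 69.74153673864812 250.178559629216 250.99803896091436
[array([0.53790058, 0.25947602, 0.108     ]), array([0.50872397, 0.1749859 , 0.108     ])] 70.94889668028446
lock [0.44238696 0.24230765 0.093     ]
```

Emit:
move_arm(
  moves=[
    [2,0.3,0,0,255],
    [6,1,0,0,255],
    [10,1.7,0,0,255],
    [14,2.4,0,0,255],
    [18,3.1,0,0,255],
  ],
)

```text
t: 5.55
position: [0.4582, -0.053, 0.2252]
tcp_rot: [0.567, 0.824, -0.0, -0.001]
contact_force: [-0.9, 0.9, -0.5]
opening: 0.01
finger_force: 30.0
```

Emit:
move_arm(
  moves=[
    [4,0.7,0,0,255],
    [8,1.4,0,0,255],
    [12,2.1,0,6,255],
    [16,2.8,0,12,255],
    [19,3.3,0,18,255],
  ],
)

```text
t: 5.97
position: [0.4214, 0.1338, 0.2255]
tcp_rot: [0.687, 0.727, -0.001, -0.001]
contact_force: [0.3, -0.4, -0.5]
opening: 0.0096
finger_force: 30.0
```

Emit:
move_arm(
  moves=[
    [1,0,0,6,255],
    [2,0,1,12,255],
    [2,0,2,18,255],
    [2,0,2.4,22.7,255],
    [2,0,2.4,22.7,255],
  ],
)

```text
t: 6.38
position: [0.4201, 0.1519, 0.2001]
tcp_rot: [0.815, 0.579, -0.002, -0.001]
contact_force: [0.9, -0.0, -0.7]
opening: 0.0097
finger_force: 30.0
```

Emit:
move_arm(
  moves=[
    [0,0,0,0,255],
    [0,0,0,0,255],
    [0,0,0,0,255],
    [0,0,0,0,255],
    [0,0,0,0,255],
  ],
)

```text
t: 6.8
position: [0.4218, 0.1517, 0.2028]
tcp_rot: [0.815, 0.58, 0.0, 0.0]
contact_force: [-0.6, 0.6, -0.6]
opening: 0.0095
finger_force: 30.0
```

```bash
python3 - <<'E'
from h import *
s,d,im=grab("wrist","w4r.png"); print(s["position"],s["tcp_rot"],s["joints"],np.degrees(2*np.arctan2(s["tcp_rot"][1],s["tcp_rot"][0])))
cv2.imwrite("pics/w4.png",cv2.resize(im,(768,576),interpolation=cv2.INTER_CUBIC))
E
```

```text
[0.42184974 0.15168871 0.20277547] [8.14939422e-01 5.79546084e-01 2.40808276e-04 1.30850933e-04] [ 9.12794010e-02 -2.49724432e-01  2.05672246e+00  1.64306719e-05
  1.33404674e+00  4.25728652e-01] 70.8372488970781
```

View pics/w4.png

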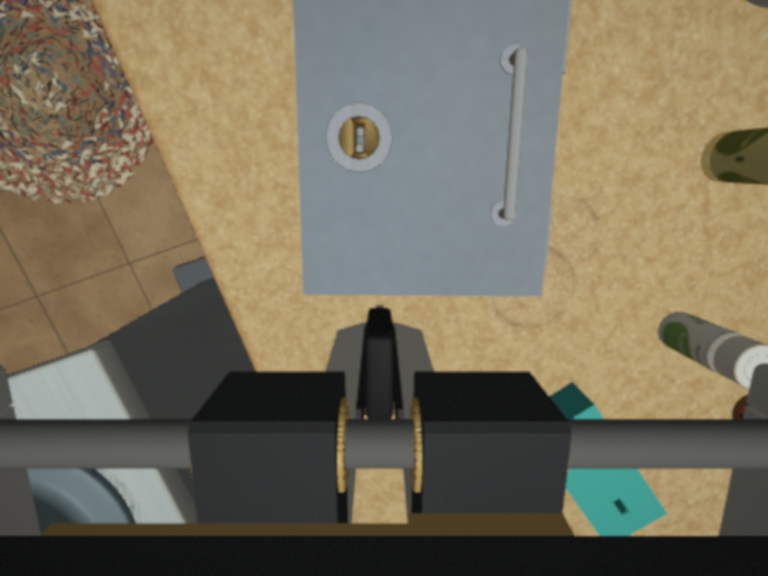

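The lock ring is at (359,137), the keyway slit is vertical in the picture, and the lid edges run from (295,0) to (303,295) and from (569,0) to (542,295). The key is held straight at (379,330).

```bash
python3 - <<'E'
from h import *
s,d,_=grab("wrist"); im=cv2.imread("pics/w4r.png")
h=cv2.cvtColor(im,cv2.COLOR_BGR2HSV); 
sub=np.zeros(im.shape[:2],np.uint8); sub[62:120,212:268]=1
def ang(a,b): v=b-a; return np.degrees(np.arctan2(v[1],v[0]))
g=cv2.cvtColor(im,cv2.COLOR_BGR2GRAY)
m=((g>160)&(h[...,1]<60)).astype(np.uint8)*sub
c=max(cv2.findContours(m,0,1)[0],key=cv2.contourArea); e=cv2.fitEllipse(c); print("ring",e,ray(d,*e[0],.094,s))
p=ray(d,e[0][0]-e[1][0]/2,e[0][1],.094,s)-ray(d,e[0][0]+e[1][0]/2,e[0][1],.094,s);print("dia",np.linalg.norm(p))
b=((h[...,1]>100)).astype(np.uint8)*sub
c=max(cv2.findContours(b,0,1)[0],key=cv2.contourArea); e2=cv2.minEnclosingCircle(c); print("brass",e2,ray(d,*e2[0],.092,s))
L=[ray(d,u/1.5,v/1.5,.09,s) for u,v in[(295,0),(303,295),(569,0),(542,295)]]
print(ang(L[1],L[0]),ang(L[3],L[2]),ang(L[1],L[3])+90)
print("handle",ang(ray(d,510/1.5,215/1.5,.108,s),ray(d,520/1.5,52/1.5,.108,s)))
# slit: brighter/darker, low-saturation pixels inside brass
cx,cy=e2[0];r=e2[1]
yy,xx=np.mgrid[:384,:512]; q=((h[...,1]<90)|(g<60))&((xx-cx)**2+(yy-cy)**2<(r*.85)**2)
pts=np.argwhere(q)[:,::-1].astype(np.float32); print(len(pts),pts.mean(0),cv2.fitLine(pts,2,0,.01,.01).ravel())
f=cv2.fitLine(pts,2,0,.01,.01).ravel(); a=ray(d,f[2]-f[0]*8,f[3]-f[1]*8,.092,s);bb=ray(d,f[2]+f[0]*8,f[3]+f[1]*8,.092,s);print("slit",(a+bb)/2,ang(a,bb))
E
```

```text
ring ((229.55563354492188, 106.97257995605469), (4.408187389373779, 8.840370178222656), 134.50404357910156) [0.42703828 0.23260281 0.094     ]
dia 0.004072669644632889
brass ((239.21713256835938, 91.32868194580078), 13.224026679992676) [0.44010478 0.2428034  0.092     ]
70.03738657547281 70.6055433160456 70.800341029882
handle 71.17525110752722
103 [239.51456  92.73786] [ 2.3394434e-02 -9.9972630e-01  2.3951456e+02  9.2737862e+01]
slit [0.43992994 0.24151247 0.092     ] 68.8102768959438
```

Emit:
move_arm(
  moves=[
    [3,-0.4,0,0.3,255],
    [6,-0.8,0,0.3,255],
    [9,-1.25,1,0.3,255],
    [9.1,-1.25,3,0.3,255],
    [9.1,-1.25,5,0.3,255],
  ],
)

```text
t: 7.32
position: [0.4406, 0.2435, 0.1527]
tcp_rot: [0.816, 0.578, 0.001, 0.0]
contact_force: [0.7, 0.1, -0.9]
opening: 0.0094
finger_force: 30.0
```

Emit:
move_arm(
  moves=[
    [0,0,0.5,0,255],
    [0,0,0.5,0,255],
    [0,0,0.5,0,255],
    [0,0,0.5,0,255],
    [0,0,0.5,0,255],
  ],
)

```text
t: 7.73
position: [0.4407, 0.2419, 0.149]
tcp_rot: [0.817, 0.577, 0.001, 0.0]
contact_force: [0.6, 0.3, -0.7]
opening: 0.0097
finger_force: 30.0
```

```bash
python3 - <<'E'
from h import *
p=[]
for i in range(4):
    s,d,im=grab("wrist"); p.append(s["position"])
print(np.mean(p,0),np.std(p,0),s["tcp_rot"])
s,d,im2=grab("side"); s,d,im3=grab("scene")
o=np.zeros((600,800,3),np.uint8)
o[:300,:400]=cv2.resize(im[90:210,176:336],(400,300),interpolation=cv2.INTER_CUBIC)
o[300:,:400]=cv2.resize(im2[230:290,185:265],(400,300),interpolation=cv2.INTER_CUBIC)
o[300:,400:]=cv2.resize(im3[110:170,140:220],(400,300),interpolation=cv2.INTER_CUBIC)
o[:300,400:]=cv2.resize(im[:240],(400,300)) 
cv2.imwrite("pics/w5.png",o)
E
```

```text
[0.44049663 0.24184967 0.14868805] [1.55687861e-04 5.37497593e-06 2.22393024e-04] [8.16588001e-01 5.77220356e-01 7.90833562e-04 2.67504899e-04]
```

View pics/w5.png

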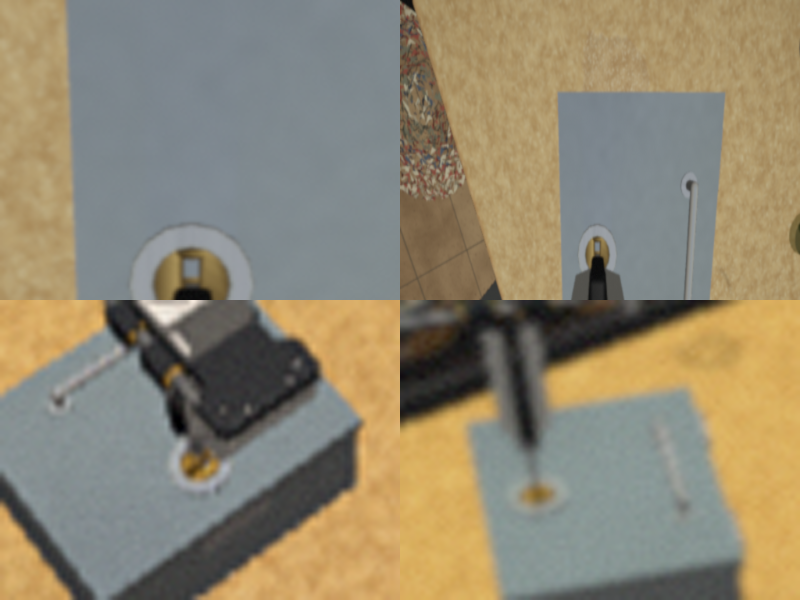

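Wrist crop: ring centre is at column ~191 and the key head at ~194. The side and scene views show the blade tip right over the brass plug. I'll compute the remaining offset across the keyway.

```bash
python3 - <<'E'
from h import *
from scipy.spatial.transform import Rotation as Ro
s,d,im=grab("wrist")
W=Ro.from_quat(s["tcp_rot"]).as_matrix(); 
sub=im[150:210,215:300].astype(int)
h=cv2.cvtColor(im,cv2.COLOR_BGR2HSV); g=cv2.cvtColor(im,cv2.COLOR_BGR2GRAY)
for r in(190,195,200,205):
    m=np.where(h[r,220:290,1]>100)[0]+220; k=np.where(g[r,220:290]<60)[0]+220
    print(r,"brass",m.min() if len(m) else 0,m.max() if len(m) else 0,"dark",k)
    if len(m): print("  tool y of brass mid",(W.T@(ray(d,(m.min()+m.max())/2,r,.092,s)-s["position"])) )
# tool-y of the head: head centre column on the plane of head top z
for r in(215,225,235):
    k=np.where(g[r,235:275]<45)[0]+235; print(r,k)
    print((W.T@(ray(d,(k.min()+k.max())/2,r,s["position"][2]+.036,s)-s["position"])))
print(d["cx"],s["contact_force"])
# side/scene: brass centroid
for n,z in(("side",.092),("scene",.092)):
    _,e,i=grab(n); q=cv2.cvtColor(i,cv2.COLOR_BGR2HSV)
E
```

```text
190 brass 250 257 dark []
  tool y of brass mid [0.01180917 0.0003149  0.05577218]
195 brass 242 264 dark []
  tool y of brass mid [ 7.66057616e-03 -8.82393548e-05  5.57707060e-02]
200 brass 239 266 dark []
  tool y of brass mid [ 0.00347836 -0.00049465  0.05576922]
205 brass 239 266 dark [248 249 250 251 252 253 254 255 256 257]
  tool y of brass mid [-0.00073814 -0.00049731  0.05576788]
215 [244 245 246 247 248 249 250 251 252 253 254 255 256 257 258 259 260 261]
[ 0.0206683  -0.00043119 -0.03599361]
225 [243 244 245 246 247 248 249 250 251 252 253 254 255 256 257 258 259 260
 261 262 263]
[ 0.01538018 -0.00018238 -0.03599519]
235 [241 242 243 244 245 246 247 248 249 250 251 252 253 254 255 259 260 261
 262 263 264]
[ 0.01000412 -0.00043792 -0.035997  ]
252.59816974686282 [-0.11319483 -0.16079429 -0.15074942]
```

Offsets are below 0.5 mm both ways, so I start the insertion in small steps.

Emit:
move_arm(
  moves=[
    [0,0,0.5,0,255],
    [0,0,1,0,255],
    [0,0,1.4,0,255],
    [0,0,1.7,0,255],
    [0,0,2,0,255],
  ],
)

```text
t: 8.6
position: [0.4396, 0.242, 0.1269]
tcp_rot: [0.817, 0.577, -0.0, -0.0]
contact_force: [-0.8, 2.5, 5.8]
opening: 0.0099
finger_force: 30.0
```

Emit:
move_arm(
  moves=[
    [0,0,0.3,0,255],
    [0,0,0.6,0,255],
    [0,0,0.8,0,255],
    [0,0,0.8,0,255],
    [0,0,0.8,0,255],
  ],
)

```text
t: 9.02
position: [0.4408, 0.2423, 0.1202]
tcp_rot: [0.816, 0.577, 0.001, 0.0]
contact_force: [3.0, 2.5, 3.5]
opening: 0.0099
finger_force: 30.0
```

Emit:
move_arm(
  moves=[
    [0.05,0.05,0.3,0,255],
    [0.05,0.05,0.6,1,255],
    [0.05,0.05,0.9,-1,255],
    [0.05,0.05,1.1,0,255],
    [0.05,0.05,1.1,0,255],
  ],
)

```text
t: 9.43
position: [0.4408, 0.242, 0.1088]
tcp_rot: [0.817, 0.577, 0.0, 0.001]
contact_force: [1.6, 1.1, 1.7]
opening: 0.0098
finger_force: 30.0
```

Emit:
move_arm(
  moves=[
    [0,0,0.2,0,255],
    [0,0,0.4,1,255],
    [0,0,0.5,-1,255],
    [0,0,0.6,0,255],
    [0,0,0.6,0,255],
  ],
)

```text
t: 9.85
position: [0.4408, 0.242, 0.1042]
tcp_rot: [0.817, 0.577, -0.0, 0.0]
contact_force: [-3.8, 0.5, 14.1]
opening: 0.0098
finger_force: 30.0
```

```bash
python3 - <<'E'
from h import *
p=[];f=[]
for i in range(4):
    s,d,im=grab("side"); p.append(s["position"]);f.append(s["contact_force"])
print(np.mean(p,0),np.mean(f,0),s["wrist_torque"],s["joints"][5])
E
```

```text
[0.44080727 0.24198977 0.10420049] [-3.7540267   0.13677772 13.79038938] [-0.09294564  0.69430827  0.00276119] 0.6167924962447555
```

Emit:
move_arm(
  moves=[
    [0,0,0.1,1,255],
    [0,0,0.1,-1,255],
    [0,0,0.15,1,255],
    [0,0,0.15,-1,255],
    [0,0,0.15,0,255],
  ],
)

```text
t: 10.47
position: [0.4409, 0.2421, 0.1041]
tcp_rot: [0.816, 0.578, -0.0, 0.0]
contact_force: [-7.8, -2.3, 22.5]
opening: 0.0098
finger_force: 30.0
```

Firm stop at the expected height (TCP 0.104 m, so the key's origin is at 0.092 m), so the key is home. Now I turn it clockwise.

Emit:
move_arm(
  moves=[
    [0,-0.05,-0.03,4,255],
    [0,-0.05,-0.03,9,255],
    [0,-0.05,-0.03,15,255],
    [0,-0.05,-0.03,20,255],
    [0,-0.05,-0.03,25,255],
  ],
)

```text
t: 10.88
position: [0.4405, 0.2423, 0.1041]
tcp_rot: [0.923, 0.385, -0.0, 0.0]
contact_force: [-5.9, -1.3, 20.4]
opening: 0.0093
finger_force: 30.0
```

```bash
python3 - <<'E'
from h import *
s,d,im=grab("side"); print(s["position"],s["contact_force"],s["wrist_torque"],s["joints"][5],np.degrees(2*np.arctan2(s["tcp_rot"][1],s["tcp_rot"][0])))
E
```

```text
[0.44052314 0.24225708 0.10411184] [-5.90627172 -1.28921729 20.44408406] [-0.23091565  1.41601748  0.04362053] 1.0579066651626974 45.309295536537306
```

Emit:
move_arm(
  moves=[
    [0,0,0,6,255],
    [0,0,0,12,255],
    [0,0,0,18,255],
    [0,0,0,24,255],
    [0,0,0,30,255],
  ],
)

```text
t: 11.35
position: [0.4402, 0.2423, 0.1041]
tcp_rot: [0.991, 0.133, -0.0, 0.0]
contact_force: [-6.9, -1.2, 21.2]
opening: 0.0098
finger_force: 30.0
```

Emit:
move_arm(
  moves=[
    [0,0,0,6,255],
    [0,0,0,12,255],
    [0,0,0,18,255],
    [0,0,0,24,255],
    [0,0,0,30,255],
  ],
)

```text
t: 11.77
position: [0.44, 0.2425, 0.1041]
tcp_rot: [0.992, -0.128, -0.001, 0.0]
contact_force: [-8.5, 0.7, 21.2]
opening: 0.0095
finger_force: 30.0
```

```bash
python3 - <<'E'
from h import *
s,d,im=grab("side"); print(s["position"],s["contact_force"],s["wrist_torque"],s["joints"][5],np.degrees(2*np.arctan2(s["tcp_rot"][1],s["tcp_rot"][0])))
E
```

```text
[0.43996917 0.24254224 0.10411998] [-8.54332817  0.65817678 21.20650264] [0.08536239 1.84838555 0.03868552] 2.105778817499072 -14.734655476709719
```

Emit:
move_arm(
  moves=[
    [0,0,0,4,255],
    [0,0,0,8,255],
    [0,0,0,11,255],
    [0,0,0,11,255],
    [0,0,0,11,255],
  ],
)

```text
t: 12.23
position: [0.4404, 0.2428, 0.1041]
tcp_rot: [0.975, -0.22, 0.0, -0.0]
contact_force: [-6.1, 0.9, 20.4]
opening: 0.0097
finger_force: 30.0
```

```bash
cat > q.py <<'E'
from h import *
s,d,im=grab("side"); a=np.degrees(2*np.arctan2(s["tcp_rot"][1],s["tcp_rot"][0]));print(s["position"],s["contact_force"],s["wrist_torque"],s["joints"][5],70.6-a,s["joint_torque"][5])
E
python3 q.py
```

```text
[0.44044527 0.2428349  0.10411436] [-6.14981729  0.89799689 20.40273932] [0.39056457 1.46554555 0.09448564] 2.292787004605448 96.06337874784879 0.11248875875025988
```

Emit:
move_arm(
  moves=[
    [0,0,0,1,255],
    [0,0,0,2,255],
    [0,0,0,3,255],
    [0,0,0,3,255],
    [0,0,0,3,255],
  ],
)

```text
t: 12.7
position: [0.4405, 0.2429, 0.1041]
tcp_rot: [0.969, -0.246, 0.0, -0.0]
contact_force: [-5.8, -0.6, 20.2]
opening: 0.0095
finger_force: 30.0
```

```bash
python3 q.py; python3 - <<'E'
from h import *
im=grab("wrist")[2]; im2=grab("side")[2]
cv2.imwrite("pics/w6.png",np.hstack([cv2.resize(im[150:290,180:340],(400,350),interpolation=cv2.INTER_CUBIC),cv2.resize(im2[220:290,185:265],(400,350),interpolation=cv2.INTER_CUBIC)]))
E
```

```text
[0.44046165 0.24287363 0.10411987] [-5.76954744 -0.61542829 20.21179733] [0.36993933 1.45737953 0.05466472] 2.345053175071361 99.0566516839688 0.09410073515027761
```

View pics/w6.png

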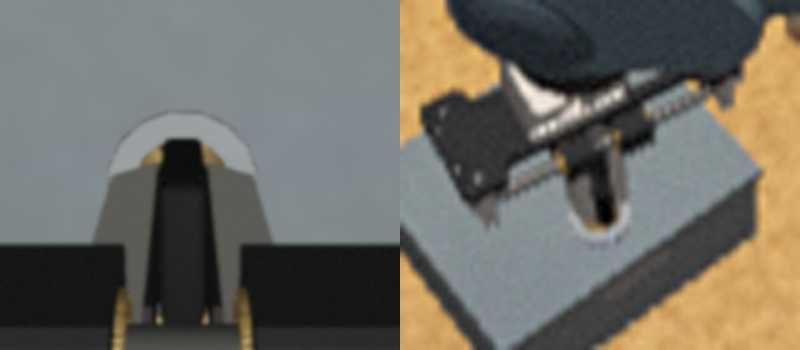

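The key sits flush between the pads, with no visible twist in the grip. I'll turn a little further to feel for the stop.

Emit:
move_arm(
  moves=[
    [0,0,0,1,255],
    [0,0,0,2,255],
    [0,0,0,3,255],
    [0,0,0,3,255],
    [0,0,0,3,255],
  ],
)

```text
t: 13.27
position: [0.4406, 0.2428, 0.1041]
tcp_rot: [0.963, -0.271, 0.0, -0.0]
contact_force: [-4.9, 0.9, 20.5]
opening: 0.0098
finger_force: 30.0
```

```bash
for i in 1 2 3; do python3 q.py; done
```

```text
[0.44059716 0.24283898 0.10413684] [-4.92901027  0.88414505 20.52411493] [0.38278589 1.33686009 0.14695949] 2.397086801747921 102.03113348016079 0.20365528296679258
[0.44062218 0.24283115 0.10414894] [-5.12349586  1.74384449 20.12503066] [0.31735837 1.35799344 0.1684334 ] 2.3970581809730342 102.03162111446424 0.19616782665252686
[0.44060874 0.24284865 0.10413205] [-5.90467148  0.52548998 19.86412746] [0.35264005 1.39150966 0.15705372] 2.3971076656699912 102.03474782798759 0.1950603537261486
```

The torque doubled from 0.09 to 0.20 N m, so the plug is at its stop. The key is still fully in, with a 20 N downward push. I'm handing the job in.

```bash
python3 -c "
from cell import manip
print(manip.finish_job())"
```

```text
the job is handed in; nothing more can be done
None
```

I handed the job in with the square-headed key fully home in the lock, turned clockwise to the plug's stop (past a quarter turn) and still gripped with about 20 N of downward push; the round-headed key is still in the block and the arm touched none of the jars, bottle, mug or bowl.

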